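# Examine a sample dish under a reading lens at the set focal height

## Robot

A 6-joint arm with a two-finger parallel gripper is mounted at the origin on a cart in front of the work surface, level with it; the furniture and walls round the work are solid. World frame = base frame: x ahead of the robot, y to its left, z up, the work surface at z = 0. Lengths are in m, angles in rad, forces in N, time in s.
With the tool pointing down it reaches from about 0.25 to 0.725 m from the base axis. Payload 4 kg.
Tool frame: the origin (TCP) lies midway between the tips of the shut fingers; the grasp point (between the pads) lies 19 mm behind it; z points along the fingers, y is the line along which they close (so a half turn about z gives the same grasp; the last joint's range is limited). The gripper opens to 85 mm and grips with 20 to 120 N. Pads are 22 mm wide; open, the fingers measure 114 mm over their backs; the gripper's body (76 mm by 85 mm) begins 54 mm behind the grasp point. The pads swing forward as they close: fully open they stand 13 mm farther back than shut.
Start: joints at [1.216, 0.241, 0.005, 1.335, 0, 1.571], TCP at [0.174, 0.469, 0.231] pointing down, gripper open.
Joint ranges: [-2.72, 2.72], [-1.05, 1.87], [-1.09, 1.28], [-1.99, 2.15], [-1.42, 1.44], [-3.14, 3.14]. Speed limits (rad/s): [2.79, 2.79, 3.14, 3.14, 3.14, 3.14].

## Interface

Orientations are given as a unit quaternion [x, y, z, w].
In Python, from workcell import bot gives the robot as it stands.
- The arm moves only by the tool move_arm, never from a script. Its argument "motion" is a list of rows, each an object of numbers: "x", "y", "z": the shift along the tool's x, y, z in cm; "yaw": the turn about the tool's z in degrees. A call has 1 to 20 rows; each row is the pose to reach, as a shift and turn from the pose commanded when the call began, along the tool's axes at that moment; what a row does not reach only later rows make up. A row lasts 1/8 s, in which the tool goes at most 62.5 mm and 10.7 degrees, less where a joint would pass 70% of its speed; a pose out of reach is approached as far as the arm can. A call with a gripper value outside its range is refused whole. "gripper" is the opening, from -1 (shut) to 1 (fully open), set as the call begins (left out, the last holds). The fingers move at their own pace and stop on an object; the grip force is fixed at half the most. Time passes only in rows, so rows that repeat a pose let the fingers close. It gives the time, the measured TCP pose, the force, the opening and the grip force at its end, in the units of the state.
- bot.get_obs(): the state, without advancing time (a new reading comes with each control period).
- bot.camera(name): name is "scene" or "top" or "wrist"; returns the picture (480x640x3 uint8, blue, green, red); there is no depth.
- bot.camera_model(name): a dict with "K" (3x3 intrinsics, pixels), "dist" ([k1, k2, p1, p2, k3] as OpenCV has them; the pictures are not rectified), "world_from_camera" (4x4, takes a point from camera to world coordinates). Camera axes: x right, y down, z forward; pixel columns grow to the right and rows downward; lengths in m; the calibration is good to about 2 mm. A picture is of the moment at which its call begins: read the wrist's pose just before it. camera_model takes no time and is no camera call; for the wrist camera it gives the pose at the moment of the call.
- bot.job_done(): hands the job in; it is judged then, once.
Trained networks look in the newest picture that a camera, given by its name, has taken for a name from the list of things; names that differ only in an ending like _2 or _b are one class to them, and where a whole thing is asked for, a point or a joint stands for the part that bears it (a point fixed in the world has none). Each returns a list of dicts, best first, with "score" (0 to 1); they miss things now and then, are a little off and sometimes report something else, mostly with a low value. They report only what shows in the picture. A call takes as long as a camera call. They do not tell look-alikes from the thing itself.
- bot.cut_out(camera, name): "mask" (480x640 bool, what is visible of it) and "centre" ([row, column] in pixels, amid what is visible of it).
The state is a dict: "clock": time; "joint_pos": joint angles; "joint_vel": joint speeds; "tau": joint torques, N m; "eef_pos": TCP position; "tool_rot": TCP orientation; "ft_force": force on the tool from outside, world axes, zero at the start; "ft_torque": the same for the moment, N m; "grip_width": finger opening in m; "grasp_force": force on a finger pad.
Only numpy, scipy, OpenCV 4.12 (cv2) and the standard library are available. Lean on these libraries where they do the work, as an engineer would, in place of code of your own. Each camera call takes 0.05 s, during which the arm holds its last target. There are 200 camera calls.

## Task

Put the small glass sample dish that stands in front of the examination stand centred and flat on the narrow round pedestal of that stand and let go of it. Then take the reading lens by its handle and hold it level and still, face up as it lay, with its glass centred over the dish and its rim at the height of the pointer on the stand's post; finish while holding it there, with nothing else carrying it. The lens must not touch the dish, the pointer must stay where it is set, and the slide box, the sample tube and the eraser must be left where they are.

Things in the scene. Friction and masses are not known exactly. Their poses are not given: they have to be found in the camera images.
- dish_centre (a point): Centre, half-way up, of the loose shallow round clear-glass sample dish (pale content): 57 mm across, 12 mm high, about 22 g, standing open side up on the table between the robot and the stand (another dish far to the left is no part of the job). z up.
- stand_top (a point): Centre of the top of the stand's pedestal: a flat cork-topped disc 36 mm across, 60 mm above the table, on a slim stem over a round foot of 72 mm. The stand is fixed to the table, in a different place and yaw each time. A grey base plate (10 mm thick, 50 mm wide) runs from the foot 130 mm along the stand's x axis. z up.
- pointer_tip (a point): Tip, mid-thickness, of the flat steel pointer (3 mm thick, 10 mm wide) whose black carrier slides with friction (12 N) on the stand's post. It faces the pedestal, 79.5 mm from its axis. Its height differs each time, 130 to 175 mm above the table: the focal height for the middle of the lens rim.
- lens_handle (a point): Middle of the handle of the loose reading lens, half-way up: a straight black bar 100 mm long, 14 mm wide with flat sides, 18 mm high, lying flat on the table. Its x axis runs along the handle towards the glass, z up. The lens weighs about 90 g and balances about 15 mm from this point towards the glass. Here it can be gripped across its 14 mm width.
- lens_centre (a point): Centre of the reading lens's glass, half-way through its round dark metal rim: rim 64 mm across, 12 mm thick, its underside flush with the handle's. It lies 90 mm from the handle's middle along the handle's x axis and 3 mm lower. z is the lens's upward normal.
- exam_stand: The fixed examination stand; origin on the table under the pedestal's axis, x towards its upright steel post (10 mm thick, 192 mm high, 105 mm from the pedestal's axis, roughly beyond the pedestal as seen from the robot), z up.
- reading_lens: The reading lens; origin on its underside below the handle's middle, x towards the glass, z up.
- sample_dish: The sample dish; origin at the centre of its underside, z up.
- slide_box: Bystander: loose closed box, 63x86 mm, 30 mm high; origin under its centre. Leave alone.
- sample_tube: Bystander: loose stout sample tube with a screw cap, 30 mm across, 62 mm high, standing; origin under its centre. Leave alone.
- eraser: Bystander: loose eraser in a sleeve, 21x42 mm, 13 mm high; origin under its centre. Leave alone.
Things that resemble listed ones, but are neither listed nor needed, are in the scene too. Leave any blue or red look-alike of the sample_dish alone. Of the things that look like the reading_lens, the larger one is meant.

How it is judged:
On the way:
1. the dish stands centred and flat on the pedestal, let go (horizontal distance between dish_centre and stand_top below 0.011 m and z of dish_centre in the frame of stand_top between 0.003 and 0.01 m and angle between dish_centre's own z axis and vertical below 0.1 rad and contact force between sample_dish and exam_stand above 0.03 N and contact force between the fingers and sample_dish below 0.05 N), for 0.3 s.
At the end, for the whole second after the job is handed in: Dish free on the pedestal, within 11 mm of its axis and 0.10 rad of level; lens still (under 20 mm/s), carried by the gripper alone, its centre within 15 mm of the dish's in plan and its rim's middle within 8 mm of the pointer tip's height, face up, within 0.12 rad of level (all of step 1 and horizontal distance between lens_centre and dish_centre below 0.015 m and z of lens_centre in the frame of pointer_tip between -0.008 and 0.008 m and angle between lens_centre's own z axis and vertical below 0.12 rad and contact force between the fingers and reading_lens above 1 N and contact force between reading_lens and exam_stand below 0.05 N and contact force between reading_lens and sample_dish below 0.05 N and linear speed of each of reading_lens, sample_dish below 0.02 m/s); the arm keeps its last pose, push and grip.
It fails at once if the lens touches the dish (contact force between reading_lens and sample_dish above 0.5 N).
It fails at once if the pointer is shifted by more than 5 mm (distance of pointer_tip from where it was at the start of the episode above 0.005 m).
It fails at once if a bystander is moved by more than 30 mm (distance of any of slide_box, sample_tube, eraser from where it was at the start of the episode above 0.03 m).
It also fails if it takes over 59 s, if anything falls off the work surface, if the arm or the gripper's body presses on something with over 40 N, if the wrist force passes 120 N, or if a joint passes its speed limit or range.

## Working session

There is one attempt and no reset: what is moved stays moved. The work goes in short steps, Python scripts to look and compute and a tool call to move; the robot and the scene stay as the last step left them, time stands still between calls to the robot, and variables do not carry over. Pictures are saved under pics/ and viewed, at most 10 in all, crops included, and the job is handed in when it is done.

Besides the shell and the picture viewer there is one more tool, called after ">>>" as name(argument=value, ...) on one line, values as JSON. move_arm: Moves the arm, as the interface text tells. Its arguments: {"type":"object","properties":{"motion":{"type":"array"},"gripper":{"type":"number"}},"required":["motion"]}

```bash
ls; mkdir -p pics
python3 - <<'E'
from workcell import bot
import cv2,numpy as np
o=bot.get_obs(); print(o['clock'],o['eef_pos'],o['tool_rot'])
for c in ['scene','top']:
    im=bot.camera(c); cv2.imwrite(f'pics/{c}0.png',im)
    m=bot.camera_model(c); print(c,np.round(m['K'],1).tolist(),np.round(m['dist'],3),np.round(m['world_from_camera'],3).tolist())
    for n in ['sample_dish','exam_stand','reading_lens','slide_box','sample_tube','eraser','pointer_tip','stand_top','lens_centre','lens_handle']:
        print(c,n,[(round(d['score'],2),np.round(d['centre']).tolist(),int(d['mask'].sum())) for d in bot.cut_out(c,n)][:5])
print(bot.get_obs()['clock'])
E
```

```text
pics
0.0 [0.17346205 0.4682673  0.2304138 ] [ 1.76454492e-01  9.84308240e-01 -1.02959131e-03 -2.03084820e-04]
scene [[498.2, 0.0, 317.8], [0.0, 498.2, 243.5], [0.0, 0.0, 1.0]] [-0.133  0.     0.     0.     0.   ] [[-0.455, -0.633, 0.626, -0.043], [-0.89, 0.34, -0.304, 0.767], [-0.02, -0.695, -0.718, 0.73], [0.0, 0.0, 0.0, 1.0]]
scene sample_dish [(0.86, [267.0, 420.0], 504), (0.85, [210.0, 322.0], 458), (0.64, [258.0, 264.0], 611)]
scene exam_stand [(0.68, [196.0, 366.0], 2073)]
scene reading_lens [(0.98, [260.0, 343.0], 1232), (0.64, [339.0, 216.0], 754)]
scene slide_box [(0.66, [328.0, 318.0], 1847), (0.37, [258.0, 340.0], 1184)]
scene sample_tube []
scene eraser [(0.82, [333.0, 415.0], 274)]
scene pointer_tip [(0.44, [141.0, 347.0], 117)]
scene stand_top [(0.94, [198.0, 366.0], 1981)]
scene lens_centre [(0.81, [258.0, 342.0], 1208)]
scene lens_handle [(0.89, [257.0, 338.0], 1174), (0.81, [344.0, 214.0], 682)]
top [[581.0, 0.0, 328.5], [0.0, 581.0, 240.1], [0.0, 0.0, 1.0]] [-0.05  0.    0.    0.    0.  ] [[-0.005, -0.993, 0.119, 0.379], [-1.0, 0.006, 0.011, 0.48], [-0.012, -0.119, -0.993, 0.993], [0.0, 0.0, 0.0, 1.0]]
top sample_dish [(0.97, [185.0, 285.0], 878), (0.87, [274.0, 436.0], 936), (0.87, [140.0, 374.0], 911)]
top exam_stand [(0.93, [152.0, 433.0], 3557), (0.51, [215.0, 358.0], 1641)]
top reading_lens [(0.76, [264.0, 192.0], 686), (0.65, [214.0, 357.0], 1715)]
top slide_box [(0.77, [301.0, 295.0], 1928), (0.73, [274.0, 439.0], 932)]
top sample_tube []
top eraser [(0.79, [351.0, 380.0], 328)]
top pointer_tip [(0.59, [90.0, 435.0], 214)]
top stand_top [(0.76, [152.0, 431.0], 3625)]
top lens_centre [(0.66, [214.0, 358.0], 1677), (0.66, [266.0, 188.0], 595)]
top lens_handle [(0.77, [211.0, 360.0], 1588), (0.63, [270.0, 191.0], 750)]
1.1
```

View pics/top0.png

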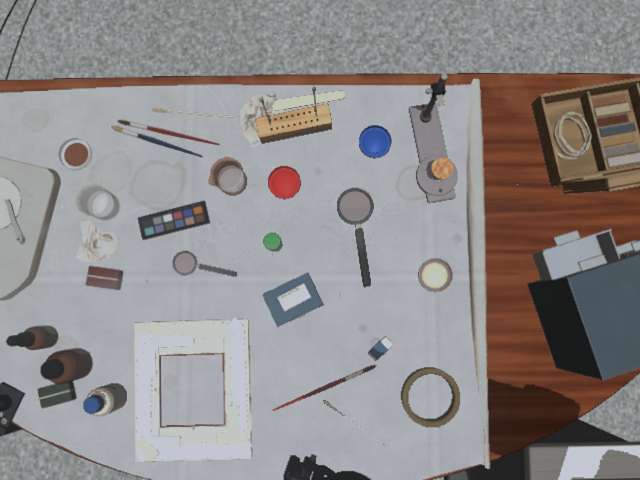

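View pics/scene0.png

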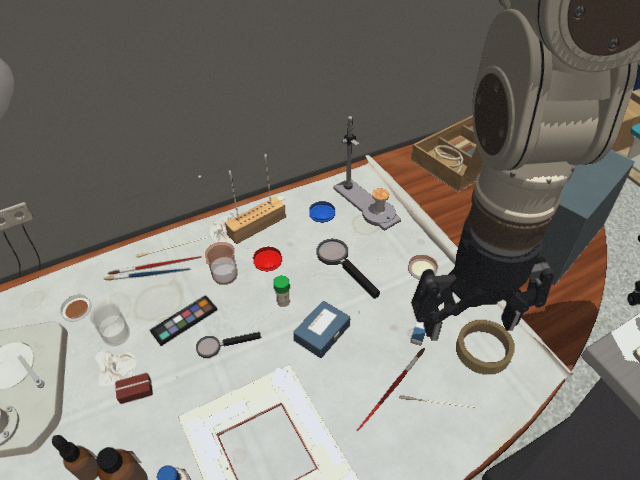

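Top picture candidates: dishes are pale (435,275), red (284,182) and blue (375,141). The pale one stands in front of the stand, so it is the one meant. Lenses have their glass at (355,206) (large) and (185,263) (small), and I take the large one. The cork is at (441,169), the post is near (430,110), and the tube is the green cap at (272,242).

```bash
cat > h.py <<'E'
import numpy as np,cv2
from workcell import bot
def ray(c,uv,m=None):
    m=m or bot.camera_model(c); p=cv2.undistortPoints(np.array([[uv]],float),np.array(m['K']),np.array(m['dist']))[0,0]
    T=np.array(m['world_from_camera']); return T[:3,3],T[:3,:3]@np.array([p[0],p[1],1.])
def onz(c,uv,z,m=None):
    o,d=ray(c,uv,m); return o+d*(z-o[2])/d[2]
def tri(rs):
    A=np.zeros((3,3));b=np.zeros(3)
    for o,d in rs:
        d=d/np.linalg.norm(d);P=np.eye(3)-np.outer(d,d);A+=P;b+=P@o
    x=np.linalg.solve(A,b)
    return x,[np.linalg.norm((np.eye(3)-np.outer(d,d)/(d@d))@(x-o)) for o,d in rs]
def proj(c,X,m=None):
    m=m or bot.camera_model(c);T=np.linalg.inv(np.array(m['world_from_camera']))
    return cv2.projectPoints(np.array([X],float),cv2.Rodrigues(T[:3,:3])[0],T[:3,3],np.array(m['K']),np.array(m['dist']))[0][0,0]
E
python3 - <<'E'
from h import *
for c in['top','scene']:
    im=cv2.imread(f'pics/{c}0.png'); hsv=cv2.cvtColor(im,cv2.COLOR_BGR2HSV)
    u,v=(441,169) if c=='top' else (380,194)
    k=((hsv[...,0]<22)&(hsv[...,1]>110)&(hsv[...,2]>130)).astype(np.uint8)
    w=np.zeros_like(k);w[v-16:v+16,u-16:u+16]=k[v-16:v+16,u-16:u+16]
    r,cc=np.nonzero(w);print(c,'cork px',cc.mean(),r.mean(),len(r),'->',onz(c,(cc.mean(),r.mean()),.06))
print('dish',onz('top',(435,274.5),.01),onz('scene',(422,266.5),.01))
print('lens',onz('top',(355,206),.01),onz('scene',(332.5,251.5),.01))
print('handle end',onz('top',(366,286),.018), 'handle start',onz('top',(360,229),.018))
print('post base',onz('scene',(347,187),.01),onz('top',(425,122),.01))
a=cv2.imread('pics/scene0.png')[105:245,290:430];b=cv2.imread('pics/top0.png')[70:290,330:480]
a=cv2.resize(a,None,fx=3.2,fy=3.2,interpolation=3);b=cv2.resize(b,(305,448),interpolation=3)
cv2.imwrite('pics/crop.png',np.hstack([a,b]));
E
```

```text
top cork px 441.76428571428573 167.83928571428572 280 -> [0.60880339 0.30377995 0.06      ]
scene cork px 380.9121621621622 193.47297297297297 148 -> [0.60773857 0.30331474 0.06      ]
dish [0.43662171 0.31106389 0.01      ] [0.43488854 0.31439193 0.01      ]
lens [0.5550204  0.44524335 0.01      ] [0.55129363 0.4476048  0.01      ]
handle end [0.41760966 0.42849495 0.018     ] handle start [0.51401222 0.4374719  0.018     ]
post base [0.71173152 0.32409706 0.01      ] [0.7034282  0.32114774 0.01      ]
```

View pics/crop.png

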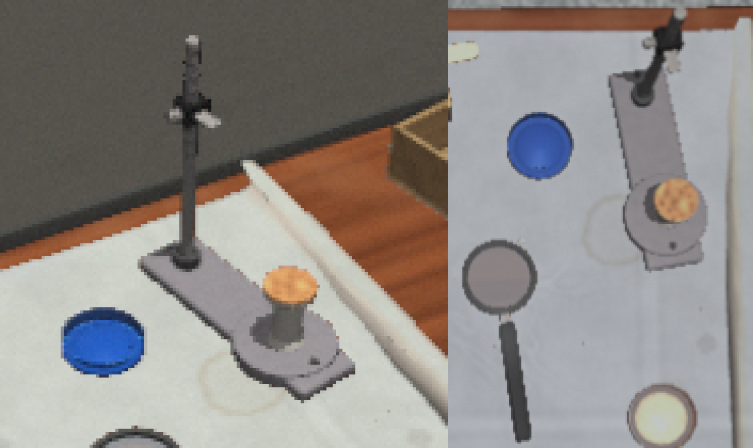

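The crop confirms the pale dish, the large lens and the cork pedestal at about (0.608, 0.3035). The pointer points towards the pedestal. I'll move over the dish and turn the tool so its x axis lines up with the lens handle.

>>> move_arm(motion=[{"x": -5,"y": -1,"z": 1,"yaw": -5},{"x": -10,"y": -2,"z": 3,"yaw": -10},{"x": -15,"y": -3,"z": 5,"yaw": -16},{"x": -20,"y": -4,"z": 7,"yaw": -22},{"x": -25,"y": -5,"z": 9,"yaw": -27},{"x": -30,"y": -5.5,"z": 10,"yaw": -27},{"x": -30,"y": -5.5,"z": 10,"yaw": -27},{"x": -30,"y": -5.5,"z": 10,"yaw": -27}], gripper=1)

```text
clock: 2.1
eef_pos: [0.4357, 0.3129, 0.1312]
tool_rot: [-0.058, 0.998, -0.0, -0.0]
ft_force: [-1.0, 1.2, -0.5]
grip_width: 0.0853
grasp_force: 0.0
```

Run:
```python
from h import *
from scipy.spatial.transform import Rotation as R
o=bot.get_obs(); print(o['clock'],o['eef_pos'],np.round(R.from_quat(o['tool_rot']).as_matrix(),3).tolist(),o['joint_pos'],o['grip_width'])
m=bot.camera_model('wrist'); im=bot.camera('wrist'); cv2.imwrite('pics/w1.png',im)
print(np.round(m['world_from_camera'],3).tolist(),m['K'][0][0])
for d in bot.cut_out('wrist','sample_dish')[:3]:
    r,c=np.nonzero(d['mask']); (u,v),(a,b),g=cv2.fitEllipse(np.argwhere(cv2.morphologyEx(d['mask'].astype(np.uint8),cv2.MORPH_GRADIENT,np.ones((3,3))))[:,::-1].astype(np.float32)) if len(r)>20 else ((0,0),(0,0),0)
    print(d['score'],(u,v),(a,b),len(r),(c.min(),c.max(),r.min(),r.max()),onz('wrist',(u,v),.012,m))
print('pred',proj('wrist',(.4358,.3125,.012),m))
im=bot.camera('top');cv2.imwrite('pics/top1.png',im)
for z in (.13,.14,.15,.16,.175): print(z,proj('top',(.686,.3185,z)),proj('scene',(.686,.3185,z)))
print(tri([ray('top',(440.7,102.4)),ray('scene',(357.8,143.1))]))
```

```text
2.1 [0.43566634 0.31294478 0.13116716] [[-0.993, -0.116, -0.001], [-0.116, 0.993, -0.0], [0.001, 0.0, -1.0]] [ 6.22661097e-01  3.75720611e-01 -7.56288113e-02  1.12017214e+00
  4.41862391e-04  5.06835366e-01] 0.08529519798113505
[[-0.115, 0.953, 0.281, 0.364], [0.993, 0.11, 0.033, 0.305], [0.001, 0.283, -0.959, 0.274], [0.0, 0.0, 0.0, 1.0]] 430.6462508348663
0.96 (317.5488586425781, 237.07669067382812) (90.50615692138672, 91.4371337890625) 6487 (np.int64(272), np.int64(363), np.int64(192), np.int64(282)) [0.43546785 0.31147171 0.012     ]
pred [319.10954502 237.76140142]
0.13 [438.88627095 108.05715247] [356.65389484 148.23694907]
0.14 [440.0388842  105.81012263] [356.81205338 144.21674433]
0.15 [441.2172085 103.5127996] [356.97158472 140.14483171]
0.16 [442.42210594 101.16349087] [357.13248921 136.02045346]
0.175 [444.28125808  97.538164  ] [357.37641857 129.73384396]
(array([0.69063011, 0.31559494, 0.1392042 ]), [np.float64(0.0019006388189661233), np.float64(0.0019006388189661194)])
```

View pics/w1.png

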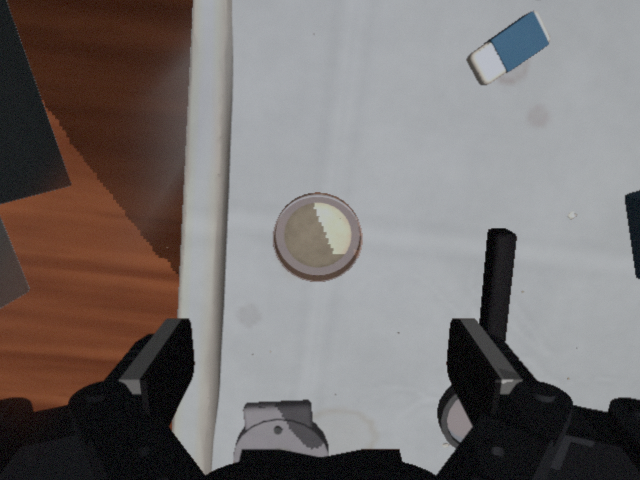

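>>> move_arm(motion=[{"y": -0.1,"z": 4},{"y": -0.1,"z": 8},{"y": -0.1,"z": 11},{"y": -0.1,"z": 12.5},{"y": -0.1,"z": 13.3},{"y": -0.1,"z": 13.3},{"y": -0.1,"z": 13.3}])

```text
invalid input at $.motion[0]: expected keys x, y, z, yaw
```

>>> move_arm(motion=[{"z": 0},{"z": 0},{"z": 0},{"z": 0},{"z": 0},{"z": 0},{"z": 0},{"z": 0}], gripper=-1)

```text
invalid input at $.motion[0]: expected keys x, y, z, yaw
```

>>> move_arm(motion=[{"x": 0,"y": -0.1,"z": 4,"yaw": 0},{"x": 0,"y": -0.1,"z": 8,"yaw": 0},{"x": 0,"y": -0.1,"z": 11,"yaw": 0},{"x": 0,"y": -0.1,"z": 12.5,"yaw": 0},{"x": 0,"y": -0.1,"z": 13.3,"yaw": 0},{"x": 0,"y": -0.1,"z": 13.3,"yaw": 0},{"x": 0,"y": -0.1,"z": 13.3,"yaw": 0}])

```text
clock: 3.12
eef_pos: [0.4369, 0.3128, -0.0005]
tool_rot: [-0.058, 0.998, 0.001, 0.001]
ft_force: [-0.5, -0.7, 0.0]
grip_width: 0.0852
grasp_force: 0.0
```

>>> move_arm(motion=[{"x": 0.1,"y": -0.1,"z": 0.2,"yaw": 0},{"x": 0.1,"y": -0.1,"z": 0.2,"yaw": 0},{"x": 0.1,"y": -0.1,"z": 0.2,"yaw": 0},{"x": 0.1,"y": -0.1,"z": 0.2,"yaw": 0},{"x": 0.1,"y": -0.1,"z": 0.2,"yaw": 0},{"x": 0.1,"y": -0.1,"z": 0.2,"yaw": 0},{"x": 0.1,"y": -0.1,"z": 0.2,"yaw": 0},{"x": 0.1,"y": -0.1,"z": 0.2,"yaw": 0}], gripper=-1)

```text
clock: 4.12
eef_pos: [0.4356, 0.3112, -0.0027]
tool_rot: [-0.058, 0.998, 0.0, 0.001]
ft_force: [0.4, -0.8, 6.1]
grip_width: 0.0543
grasp_force: 63.3
```

>>> move_arm(motion=[{"x": 0,"y": 0,"z": -2,"yaw": 0},{"x": 0,"y": 0,"z": -5,"yaw": 0},{"x": 0,"y": 0,"z": -9,"yaw": 0},{"x": 0,"y": 0,"z": -13,"yaw": 0},{"x": 0,"y": 0,"z": -13,"yaw": 0},{"x": 0,"y": 0,"z": -13,"yaw": 0}])

```text
clock: 4.88
eef_pos: [0.4347, 0.3106, 0.1258]
tool_rot: [-0.058, 0.998, -0.0, -0.0]
ft_force: [-1.8, -0.4, -0.5]
grip_width: 0.054
grasp_force: 63.3
```

Run:
```python
from h import *
o=bot.get_obs(); print(o['clock'],o['eef_pos'],o['grip_width'],o['grasp_force'])
m=bot.camera_model('wrist'); im=bot.camera('wrist'); cv2.imwrite('pics/w2.png',im)
for d in bot.cut_out('wrist','sample_dish')[:3]:
    r,c=np.nonzero(d['mask']); print(d['score'],d['centre'],(c.min(),c.max(),r.min(),r.max()),onz('wrist',(d['centre'][1],d['centre'][0]),o['eef_pos'][2]+.012,m))
```

```text
4.875 [0.43473588 0.31062002 0.12576631] 0.05396962440203227 63.25497434144779
0.95 [340.2, 320.8] (np.int64(240), np.int64(402), np.int64(259), np.int64(421)) [0.43452549 0.31096099 0.13776631]
```

View pics/w2.png

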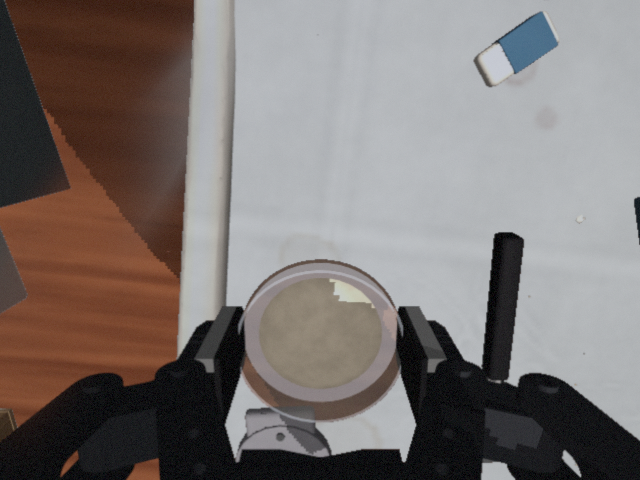

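```bash
cat > fit.py <<'E'
from h import *
from scipy.optimize import minimize
from scipy.spatial.transform import Rotation as R
def fitdish(mask,m,x0,pitch=True):
    K=np.array(m['K']);D=np.array(m['dist']);T=np.linalg.inv(np.array(m['world_from_camera']));rv=cv2.Rodrigues(T[:3,:3])[0]
    a=np.linspace(0,2*np.pi,60);ring=np.c_[np.cos(a)*.0285,np.sin(a)*.0285,0*a]
    P0=np.r_[ring+[0,0,.006],ring-[0,0,.006]]
    r,c=np.nonzero(mask);ok=np.zeros((480,640),bool);ok[:,c.min()+8:c.max()-8]=True
    def cost(p):
        P=R.from_euler('yx',[p[3],p[4]]).apply(P0)+p[:3]
        q=cv2.projectPoints(P,rv,T[:3,3],K,D)[0][:,0]
        im=np.zeros((480,640),np.uint8);h=cv2.convexHull((q*16).astype(np.int32));cv2.fillPoly(im,[h],255,cv2.LINE_AA,4)
        return np.abs(im/255.-mask)[ok].sum()/mask.sum()
    best=None
    for p0 in ((-.3,0,.3) if pitch else (0,)):
        s=np.array([[0]*5]+[list(v) for v in np.diag([.004,.004,.006,.15,.05])])
        r_=minimize(cost,list(x0)+[p0,0],method='Nelder-Mead',options=dict(initial_simplex=s+np.array(list(x0)+[p0,0]),maxiter=500))
        print(np.round(r_.x,4),round(r_.fun,4))
E
python3 - <<'E'
from fit import *
o=bot.get_obs();m=bot.camera_model('wrist');bot.camera('wrist')
d=bot.cut_out('wrist','sample_dish')[0]; print(o['eef_pos'])
fitdish(d['mask'],m,[.4345,.311,.13])
E
```

```text
[0.43415592 0.31019914 0.12474628]
[ 0.4382  0.3108  0.1266 -0.3594  0.0345] 0.018
[0.4372 0.3107 0.1317 0.0119 0.0016] 0.0058
[ 0.4348  0.3106  0.1377  0.1571 -0.0059] 0.0188
```

>>> move_arm(motion=[{"x": -3,"y": -0.5,"z": 0,"yaw": 0},{"x": -7,"y": -1,"z": 0,"yaw": 0},{"x": -11,"y": -1.8,"z": 0,"yaw": 0},{"x": -15,"y": -2.5,"z": 0,"yaw": 0},{"x": -16.9,"y": -2.7,"z": 0,"yaw": 0},{"x": -16.9,"y": -2.7,"z": 0,"yaw": 0},{"x": -16.9,"y": -2.7,"z": 2,"yaw": 0},{"x": -16.9,"y": -2.7,"z": 4,"yaw": 0},{"x": -16.9,"y": -2.7,"z": 5.7,"yaw": 0},{"x": -16.9,"y": -2.7,"z": 5.7,"yaw": 0},{"x": -16.9,"y": -2.7,"z": 5.7,"yaw": 0}])

```text
clock: 6.45
eef_pos: [0.6062, 0.304, 0.0699]
tool_rot: [-0.058, 0.998, 0.0, 0.0]
ft_force: [0.1, 0.8, 0.2]
grip_width: 0.0543
grasp_force: 63.3
```

Run:
```python
from fit import *
o=bot.get_obs();m=bot.camera_model('wrist');im=bot.camera('wrist');print(o['clock'],o['eef_pos'],o['ft_force'])
d=bot.cut_out('wrist','sample_dish')[0];fitdish(d['mask'],m,o['eef_pos']+[.003,0,.006],False)
cv2.imwrite('pics/s3.png',np.vstack([cv2.resize(bot.camera('scene')[100:280,300:500],(640,576))]))
```

```text
6.45 [0.60622864 0.30404633 0.06989993] [0.09924779 0.83143437 0.18904561]
[ 0.6093  0.3045  0.0766 -0.0025  0.0203] 0.0085
```

View pics/s3.png

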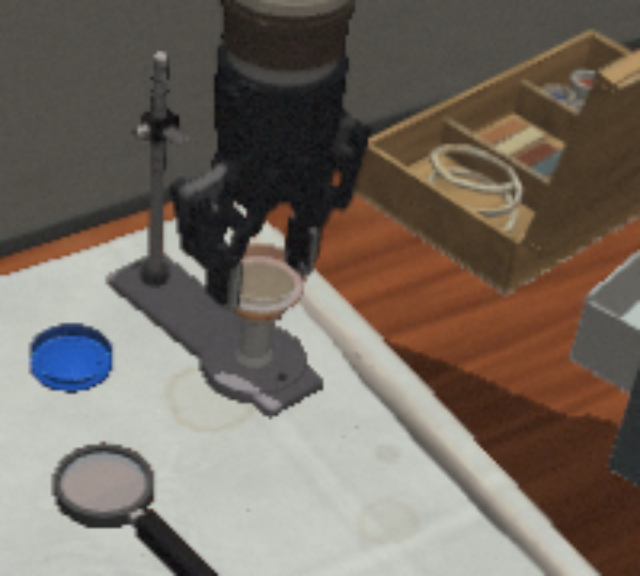

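The dish is level, above the pedestal and clear of the pointer. Lowering it now.

>>> move_arm(motion=[{"x": 0.1,"y": -0.1,"z": 0.4,"yaw": 0},{"x": 0.1,"y": -0.1,"z": 0.7,"yaw": 0},{"x": 0.1,"y": -0.1,"z": 0.9,"yaw": 0},{"x": 0.1,"y": -0.1,"z": 0.9,"yaw": 0}])

```text
clock: 7.1
eef_pos: [0.605, 0.3026, 0.0599]
tool_rot: [-0.058, 0.998, -0.0, -0.0]
ft_force: [-1.2, 0.4, 0.4]
grip_width: 0.0538
grasp_force: 63.3
```

>>> move_arm(motion=[{"x": 0,"y": 0,"z": 0.1,"yaw": 0},{"x": 0,"y": 0,"z": 0.2,"yaw": 0},{"x": 0,"y": 0,"z": 0.2,"yaw": 0}])

```text
clock: 7.48
eef_pos: [0.6052, 0.3026, 0.0582]
tool_rot: [-0.058, 0.998, -0.0, -0.0]
ft_force: [0.1, -0.1, 0.0]
grip_width: 0.0543
grasp_force: 63.3
```

>>> move_arm(motion=[{"x": 0,"y": 0,"z": 0.1,"yaw": 0},{"x": 0,"y": 0,"z": 0.2,"yaw": 0},{"x": 0,"y": 0,"z": 0.2,"yaw": 0}])

```text
clock: 7.85
eef_pos: [0.6054, 0.3028, 0.0574]
tool_rot: [-0.058, 0.998, 0.0, 0.0]
ft_force: [-1.9, -0.2, 5.4]
grip_width: 0.0537
grasp_force: 63.8
```

>>> move_arm(motion=[{"x": 0,"y": 0,"z": 0,"yaw": 0},{"x": 0,"y": 0,"z": 0,"yaw": 0},{"x": 0,"y": 0,"z": 0,"yaw": 0},{"x": 0,"y": 0,"z": 0,"yaw": 0}], gripper=1)

```text
clock: 8.35
eef_pos: [0.6052, 0.3026, 0.056]
tool_rot: [-0.058, 0.998, -0.0, -0.0]
ft_force: [0.6, 0.2, -0.9]
grip_width: 0.0853
grasp_force: 0.0
```

>>> move_arm(motion=[{"x": 0,"y": 0,"z": -2,"yaw": 0},{"x": 0,"y": 0,"z": -5,"yaw": 0},{"x": 0,"y": 0,"z": -9,"yaw": 0},{"x": 0,"y": 0,"z": -13,"yaw": 0},{"x": 2,"y": 0,"z": -14,"yaw": 0},{"x": 4,"y": 0,"z": -14,"yaw": 0},{"x": 4,"y": 0,"z": -14,"yaw": 0}])

```text
clock: 9.22
eef_pos: [0.5647, 0.298, 0.1969]
tool_rot: [-0.059, 0.998, 0.0, 0.0]
ft_force: [-0.4, -0.7, -0.4]
grip_width: 0.0854
grasp_force: 0.0
```

Run:
```python
from fit import *
o=bot.get_obs();m=bot.camera_model('wrist');im=bot.camera('wrist');print(o['clock'],o['eef_pos'],o['ft_force'])
for d in bot.cut_out('wrist','sample_dish')[:2]:
    print(d['score'],d['centre']);fitdish(d['mask'],m,[.608,.3035,.066],False)
for c in ['top','scene']:
    bot.camera(c)
    for n in ['sample_dish','pointer_tip']:
      for d in bot.cut_out(c,n):
        v,u=d['centre'];print(c,n,d['score'],(u,v),onz(c,(u,v),.07)[:2])
cv2.imwrite('pics/w4.png',im); s=bot.camera('scene'); cv2.imwrite('pics/w4.png',np.hstack([cv2.resize(s[110:260,320:420],(400,600)),cv2.resize(im,(400,300))]) if 0 else np.hstack([cv2.resize(s[110:230,330:430],(400,480),interpolation=3),im[:, 120:520]]))
```

```text
9.225 [0.56469161 0.29803366 0.19693826] [-0.42138175 -0.69977615 -0.42043842]
0.91 [290.7, 621.5]
[0.608  0.3035 0.066  0.     0.    ] 0.6192
0.69 [296.1, 321.4]
[0.6084 0.3035 0.0644 0.1202 0.0008] 0.0095
top sample_dish 0.84 (375.1, 139.8) [0.65395282 0.41332415]
top sample_dish 0.71 (283.4, 184.6) [0.58029658 0.56306104]
top sample_dish 0.65 (445.2, 180.8) [0.58481061 0.30073999]
top pointer_tip 0.54 (435.4, 89.6) [0.73919918 0.31203031]
scene sample_dish 0.98 (265.7, 260.6) [0.53857771 0.59031672]
scene sample_dish 0.87 (322.0, 207.4) [0.6171944  0.43585727]
scene sample_dish 0.56 (378.8, 191.1) [0.60646183 0.31004224]
scene pointer_tip 0.19 (381.3, 193.8) [0.59678207 0.31009704]
```

View pics/w4.png

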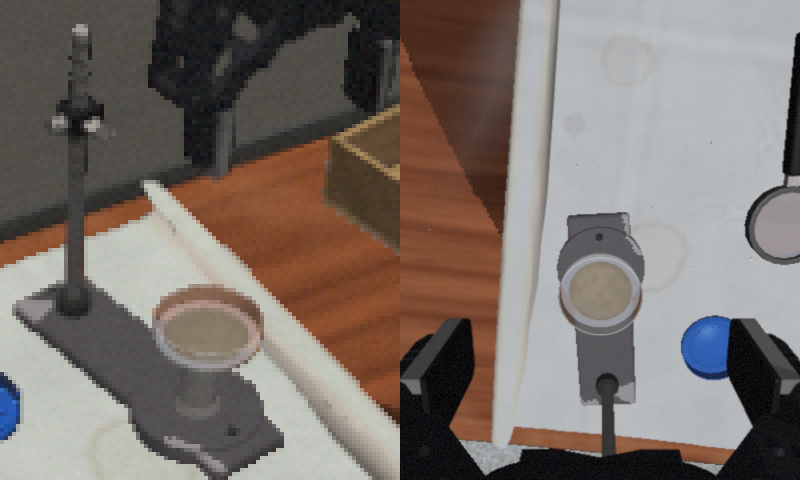

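The dish stands flat at (0.6084, 0.3035). Going over the lens handle.

>>> move_arm(motion=[{"x": 2,"y": 3,"z": 0,"yaw": 0},{"x": 4,"y": 7,"z": 0,"yaw": 0},{"x": 6,"y": 11,"z": 1,"yaw": 0},{"x": 8,"y": 15,"z": 2,"yaw": 0},{"x": 8,"y": 15,"z": 2,"yaw": 0},{"x": 8,"y": 15,"z": 2,"yaw": 0}])

```text
clock: 10.42
eef_pos: [0.4688, 0.4377, 0.1762]
tool_rot: [-0.058, 0.998, -0.0, 0.0]
ft_force: [0.4, 0.1, 0.6]
grip_width: 0.0855
grasp_force: 0.0
```

Run:
```python
from fit import *
o=bot.get_obs();m=bot.camera_model('wrist');im=bot.camera('wrist');print(o['clock'],o['eef_pos'])
hd=None
for n in ['reading_lens','lens_handle']:
  for d in bot.cut_out('wrist',n)[:2]:
    mk=d['mask'].astype(np.uint8);r,c=np.nonzero(mk);print(n,round(d['score'],2),d['centre'],len(r),(c.min(),c.max(),r.min(),r.max()))
    if n=='reading_lens' and hd is None:
        hd=mk; dt=cv2.distanceTransform(mk,cv2.DIST_L2,5); 
cl=cv2.morphologyEx(hd,cv2.MORPH_OPEN,cv2.getStructuringElement(cv2.MORPH_ELLIPSE,(41,41)))
h=hd&~cv2.dilate(cl,np.ones((9,9),np.uint8))
r,c=np.nonzero(h);print('handle px',len(r),c.mean(),r.mean(),r.min(),r.max())
P=np.array([onz('wrist',(u,v),.015,m)[:2] for u,v in zip(c[::7],r[::7])]);mu=P.mean(0);w=np.linalg.svd(P-mu)[2][0];w*=np.sign(w[0])
t=(P-mu)@w;print('handle mid',mu+w*(np.percentile(t,1)+np.percentile(t,99))/2,'len',np.ptp(t),'yaw deg',np.degrees(np.arctan2(w[1],w[0])))
r,c=np.nonzero(cl)
if len(r): print('glass',c.mean(),r.mean(),onz('wrist',(c.mean(),r.mean()),.010,m))
s=bot.camera('scene');t=bot.camera('top')
a=cv2.resize(s[112:162,332:382],(400,400),interpolation=cv2.INTER_CUBIC);b=cv2.resize(t[72:122,410:460],(400,400),interpolation=cv2.INTER_CUBIC)
th=.188
for z in(.13,.14,.15):
    for i,d in enumerate((.0795,.105)):
        X=(.6083+d*np.cos(th),.3035+d*np.sin(th),z)
        u,v=proj('scene',X);cv2.circle(a,(int((u-331.5)*8),int((v-111.5)*8)),2,(0,0,255) if i==0 else (0,255,0),-1)
        u,v=proj('top',X);cv2.circle(b,(int((u-409.5)*8),int((v-71.5)*8)),2,(0,0,255) if i==0 else (0,255,0),-1)
cv2.imwrite('pics/p5.png',np.vstack([np.hstack([a,b])]))
```

```text
10.425 [0.46876889 0.43765943 0.17620605]
reading_lens 0.56 [307.5, 316.1] 7490 (np.int64(278), np.int64(358), np.int64(147), np.int64(364))
reading_lens 0.43 [383.7, 79.9] 530 (np.int64(57), np.int64(107), np.int64(372), np.int64(405))
lens_handle 0.86 [307.1, 318.8] 7752 (np.int64(278), np.int64(358), np.int64(148), np.int64(364))
lens_handle 0.81 [217.6, 622.3] 463 (np.int64(604), np.int64(639), np.int64(209), np.int64(232))
handle px 2571 315.01205756514975 214.31894204589653 147 283
handle mid [0.4664142  0.43385237] len 0.10033294765321814 yaw deg 7.965505334067955
glass 317.99669148056245 326.106699751861 [0.55410751 0.44599062 0.01      ]
```

View pics/p5.png

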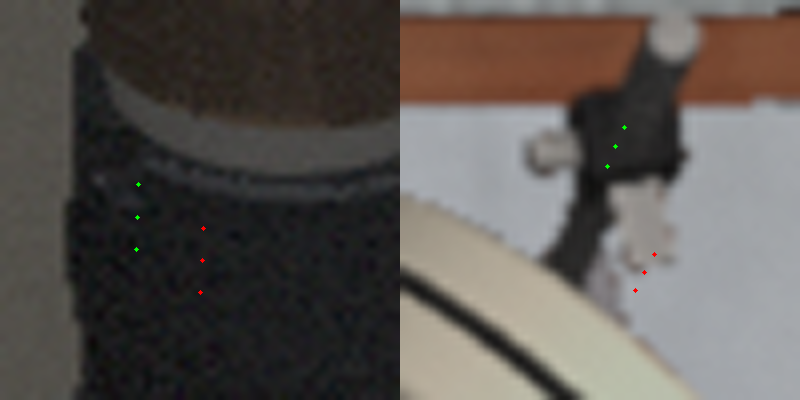

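>>> move_arm(motion=[{"x": -0.7,"y": -0.3,"z": 4,"yaw": -1.3},{"x": -0.7,"y": -0.3,"z": 9,"yaw": -1.3},{"x": -0.7,"y": -0.3,"z": 13,"yaw": -1.3},{"x": -0.7,"y": -0.3,"z": 16,"yaw": -1.3},{"x": -0.7,"y": -0.3,"z": 17.3,"yaw": -1.3},{"x": -0.7,"y": -0.3,"z": 17.3,"yaw": -1.3},{"x": -0.7,"y": -0.3,"z": 17.3,"yaw": -1.3}], gripper=0)

```text
clock: 11.55
eef_pos: [0.4771, 0.4364, 0.0051]
tool_rot: [-0.069, 0.998, 0.001, 0.001]
ft_force: [0.5, 0.8, 0.7]
grip_width: 0.0427
grasp_force: 0.0
```

>>> move_arm(motion=[{"x": 0,"y": 0,"z": 0,"yaw": 0},{"x": 0,"y": 0,"z": 0,"yaw": 0},{"x": 0,"y": 0,"z": 0,"yaw": 0},{"x": 0,"y": 0,"z": 0,"yaw": 0},{"x": 0,"y": 0,"z": 0,"yaw": 0},{"x": 0,"y": 0,"z": 0,"yaw": 0},{"x": 0,"y": 0,"z": 0,"yaw": 0}], gripper=-1)

```text
clock: 12.42
eef_pos: [0.4768, 0.4363, 0.005]
tool_rot: [-0.07, 0.998, 0.001, 0.001]
ft_force: [-0.7, -0.3, 6.0]
grip_width: 0.0123
grasp_force: 61.7
```

>>> move_arm(motion=[{"x": 0,"y": 0,"z": -1.5,"yaw": 0},{"x": 0,"y": 0,"z": -4,"yaw": 0},{"x": 0,"y": 0,"z": -8,"yaw": 0},{"x": 0,"y": 0,"z": -12,"yaw": 0},{"x": 0,"y": 0,"z": -15,"yaw": 0},{"x": 0,"y": 0,"z": -17,"yaw": 0},{"x": 0,"y": 0,"z": -17,"yaw": 0},{"x": 0,"y": 0,"z": -17,"yaw": 0}])

```text
clock: 13.42
eef_pos: [0.4754, 0.4351, 0.1723]
tool_rot: [-0.07, 0.998, -0.001, -0.001]
ft_force: [-0.2, 0.2, -1.5]
grip_width: 0.0119
grasp_force: 60.9
```

Run:
```python
from fit import *
o=bot.get_obs();m=bot.camera_model('wrist');im=bot.camera('wrist');print(o['clock'],o['eef_pos'],o['grip_width'],o['grasp_force'])
for d in bot.cut_out('wrist','lens_centre')[:2]:
    r,c=np.nonzero(d['mask']);print(d['score'],d['centre'],(c.min(),c.max(),r.min(),r.max()))
f=o['eef_pos']
print('pred glass',proj('wrist',(f[0]+.0773,f[1]+.0097,f[2]+.001),m),[proj('wrist',(f[0]+.0773+a,f[1]+.0097,f[2]+.001),m).round() for a in(-.032,.032)])
s=cv2.imread('pics/scene0.png');a=cv2.resize(s[120:170,332:382],(400,400),interpolation=cv2.INTER_CUBIC);th=.188
for z in(.13,.14,.15):
    for i,q in enumerate((.0795,.105)):
        u,v=proj('scene',(.6083+q*np.cos(th),.3035+q*np.sin(th),z));cv2.circle(a,(int((u-331.5)*8),int((v-119.5)*8)),2,(0,0,255) if i==0 else (0,255,0),-1)
cv2.imwrite('pics/p6.png',np.hstack([a,cv2.resize(im[180:480,170:470],(400,400))]))
```

```text
13.425 [0.47541104 0.43512215 0.17233588] 0.011868587028174941 60.9309446811676
pred glass [317.33951706 497.27606517] [array([328., 433.]), array([307., 556.])]
```

View pics/p6.png

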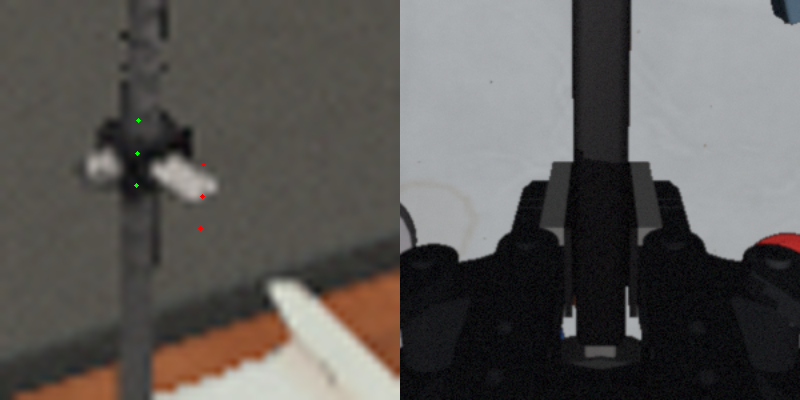

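>>> move_arm(motion=[{"x": 0,"y": -2,"z": 0,"yaw": 0},{"x": -1,"y": -5,"z": 0,"yaw": 0},{"x": -1.5,"y": -8,"z": 0,"yaw": 0},{"x": -2.5,"y": -11,"z": 0,"yaw": 0},{"x": -3,"y": -13,"z": 0,"yaw": 0},{"x": -3.5,"y": -14.3,"z": 0,"yaw": 0},{"x": -3.5,"y": -14.8,"z": 0,"yaw": 0},{"x": -3.5,"y": -14.8,"z": 1.5,"yaw": 0},{"x": -3.5,"y": -14.8,"z": 2.5,"yaw": 0},{"x": -3.5,"y": -14.8,"z": 3,"yaw": 0},{"x": -3.5,"y": -14.8,"z": 3,"yaw": 0},{"x": -3.5,"y": -14.8,"z": 3,"yaw": 0}])

```text
clock: 15.02
eef_pos: [0.5313, 0.2942, 0.1436]
tool_rot: [-0.07, 0.998, 0.0, 0.0]
ft_force: [-0.1, 0.6, -1.2]
grip_width: 0.0122
grasp_force: 60.9
```

Run:
```python
from fit import *
o=bot.get_obs();print(o['clock'],o['eef_pos'],o['grip_width'],o['grasp_force'],o['ft_force'])
ims=[]
for c in['scene','top']:
    im=bot.camera(c)
    for n in['reading_lens','sample_dish']:
      for d in bot.cut_out(c,n)[:4]:
        r,cc=np.nonzero(d['mask']);v,u=d['centre'];print(c,n,round(d['score'],2),(u,v),(cc.min(),cc.max(),r.min(),r.max()),onz(c,(u,v),.143).round(4))
    a=(345,115) if c=='scene' else (400,80)
    k=cv2.resize(im[a[1]:a[1]+100,a[0]-20:a[0]+60],(400,500),interpolation=cv2.INTER_CUBIC)
    for z,col in((.137,(0,255,0)),(.149,(0,0,255))):
        t=np.linspace(0,6.28,40);q=[proj(c,(.6084+.032*np.cos(x),.3035+.032*np.sin(x),z)) for x in t]
        for u,v in q: cv2.circle(k,(int((u-a[0]+20.5)*5),int((v-a[1]+.5)*5)),1,col,-1)
    ims.append(k)
cv2.imwrite('pics/f7.png',np.hstack(ims))
```

```text
15.025 [0.53126007 0.29415543 0.14356815] 0.012196382499138111 60.928659439086914 [-0.12280991  0.64561756 -1.15487519]
scene reading_lens 0.87 (385.6, 167.1) (np.int64(367), np.int64(434), np.int64(150), np.int64(199)) [0.5896 0.3107 0.143 ]
scene sample_dish 0.97 (381.3, 194.0) (np.int64(368), np.int64(395), np.int64(181), np.int64(202)) [0.5256 0.361  0.143 ]
scene sample_dish 0.56 (264.0, 256.9) (np.int64(252), np.int64(281), np.int64(246), np.int64(271)) [0.483  0.6092 0.143 ]
scene sample_dish 0.56 (320.8, 208.9) (np.int64(308), np.int64(334), np.int64(200), np.int64(223)) [0.5417 0.4762 0.143 ]
top reading_lens 0.79 (192.6, 268.7) (np.int64(173), np.int64(236), np.int64(250), np.int64(276)) [0.4393 0.69   0.143 ]
top reading_lens 0.71 (452.9, 156.4) (np.int64(430), np.int64(472), np.int64(132), np.int64(246)) [0.6059 0.3022 0.143 ]
top sample_dish 0.84 (283.3, 183.1) (np.int64(268), np.int64(301), np.int64(166), np.int64(199)) [0.5667 0.5567 0.143 ]
top sample_dish 0.81 (434.2, 174.7) (np.int64(425), np.int64(452), np.int64(159), np.int64(186)) [0.5779 0.3311 0.143 ]
top sample_dish 0.72 (375.1, 138.8) (np.int64(359), np.int64(391), np.int64(125), np.int64(158)) [0.6338 0.4186 0.143 ]
```

View pics/f7.png

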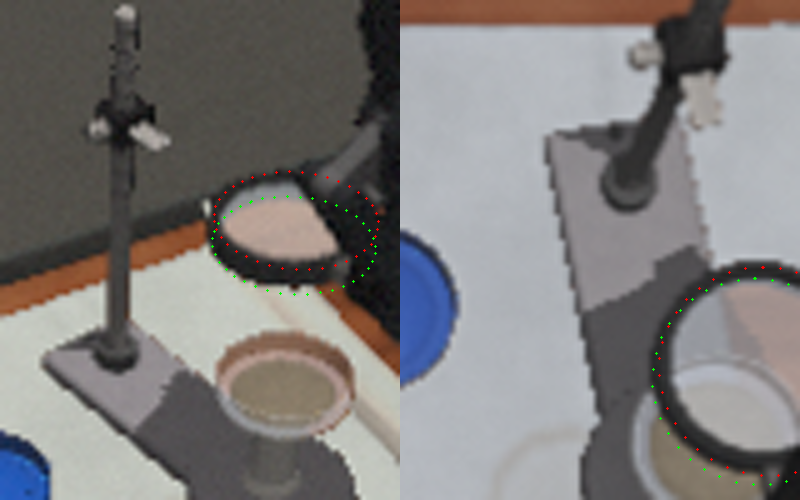

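The lens is level and centred over the dish to within about 2 mm. Its rim is at about 0.144 m, and I read the pointer at 0.142–0.145 m. Handing in.

```bash
python3 -c "
from workcell import bot
print(bot.job_done())"
```

```text
the job is handed in; nothing more can be done
None
```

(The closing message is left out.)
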